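Dry utensils back onto the storage arm

TASK

The washed utensils have dried on the steel draining arm and belong on the dark storage arm beside it. First stand the toppled pepper mill upright on the round tray and set the oil bottle, which blocks the front of the storage arm, upright on the tray too; then lift each utensil by its closed loop over the draining arm's upturned end and thread it over the end of the storage arm, so that all of them hang there freely. Do not drop a utensil and do not knock over the jam jars.

Things in the scene. Friction and masses are not known exactly. Their poses are not given: they have to be found in the camera images.
- drain_tip (a point): Bright steel DRAINING arm, fixed: level 8 mm bar, axis 215 mm up, 165 mm long from its post to an upturned stop at the robot's end, whose top is 20 mm above the axis. Below it a drip tray 195 x 105, 16 high, reaching 15 mm past the stop. Point: on the axis at the stop; x along the bar to the post, z up. A utensil hangs with its eye point 17 mm below the axis.
- store_tip (a point): Dark STORAGE arm of the same size on an oak foot (same footprint), left or right of the other, each turned up to 9 degrees. Point and axes likewise. A loop gets on or off only past the stop, moving along the bar with its eye point 0 to 16 mm above the bar's axis (8 is midway: 25 mm above hanging) and within 5 mm sideways; lowered behind the stop it hangs.
- turner_eye (a point): Slotted steel turner, blade 72 wide, 90 g. Top: closed loop 34 wide, 8 thick; teardrop eye 20 wide, from -20 to a V tip at +25 (sides straight up to +8). Point: in the eye; z up (top +34, lower end -165), x through the eye along the arm, y across. Grasp the loop's sides from above (34 mm, along y), TCP 2 mm above the point, a finger each side of the arm; utensils start 28 mm apart.
- spatula_eye (a point): Red spatula, 52 wide, 90 g. Top: closed loop 34 wide, 8 thick; teardrop eye 20 wide, from -20 to a V tip at +25 (sides straight up to +8). Point: in the eye; z up (top +34, lower end -165), x through the eye along the arm, y across. Grasp the loop's sides from above (34 mm, along y), TCP 2 mm above the point, a finger each side of the arm; utensils start 28 mm apart.
- skimmer_eye (a point): Round steel skimmer, 80 across, 90 g. Top: closed loop 34 wide, 8 thick; teardrop eye 20 wide, from -20 to a V tip at +25 (sides straight up to +8). Point: in the eye; z up (top +34, lower end -165), x through the eye along the arm, y across. Grasp the loop's sides from above (34 mm, along y), TCP 2 mm above the point, a finger each side of the arm; utensils start 28 mm apart.
- paddle_eye (a point): Wooden paddle, 58 wide, 90 g. Top: closed loop 34 wide, 8 thick; teardrop eye 20 wide, from -20 to a V tip at +25 (sides straight up to +8). Point: in the eye; z up (top +34, lower end -165), x through the eye along the arm, y across. Grasp the loop's sides from above (34 mm, along y), TCP 2 mm above the point, a finger each side of the arm; utensils start 28 mm apart.
- scraper_eye (a point): Steel dough scraper, 78 wide, 90 g. Top: closed loop 34 wide, 8 thick; teardrop eye 20 wide, from -20 to a V tip at +25 (sides straight up to +8). Point: in the eye; z up (top +34, lower end -165), x through the eye along the arm, y across. Grasp the loop's sides from above (34 mm, along y), TCP 2 mm above the point, a finger each side of the arm; utensils start 28 mm apart.
- oil: Dark green oil bottle, 299 tall, 0.72 kg, body 68 across up to 204 mm; neck 32 and cap 34 across from 204 mm to the top (good grasp: neck and cap, TCP 255 mm above its underside). Origin: centre of the underside, z to the cap. At the start it stands in front of the storage arm's end, in the way.
- mill: Pale wooden pepper mill, 146 tall, 58 across at the foot, a little less at the head (body 52 to 58, head 54), 0.28 kg. Origin: centre of the underside, z to the head. At the start it lies on its side on the tray (its axis 36 mm above the worktop), head roughly towards the robot.
- tray: Round black wooden tray, fixed, 290 across, rim 18 high and 14 wide; its flat inner floor, 258 across, is 7 mm above the worktop. Origin: centre of the underside.
- apricot_jar: Small jar of orange preserve with black lid, 56 across, 76 tall, loose, stands at the back of the tray. Origin: centre of the underside, z up. To stay standing.
- plum_jar: Small jar of purple preserve with black lid, 55 across, 72 tall, loose, stands at the back right of the tray. Origin: centre of the underside, z up. To stay standing.

How it is judged:
On the way, in this order (a step that is already met when the one before it is completed fails the run):
1. the pepper mill and the oil bottle both stand upright on the tray (horizontal distance between each of mill, oil and tray below 0.105 m and angle between each of mill, oil's own z axis and vertical below 0.1 rad and z of mill in the frame of tray between 0.002 and 0.013 m and z of oil in the frame of tray between 0.002 and 0.013 m), for 0.2 s.
2. every utensil hangs on the storage arm (x of turner_eye in the frame of store_tip between 0.006 and 0.16 m and y of turner_eye in the frame of store_tip between -0.012 and 0.012 m and z of turner_eye in the frame of store_tip between -0.025 and -0.009 m and angle between each of turner_eye, spatula_eye, skimmer_eye, paddle_eye, scraper_eye's own z axis and vertical below 0.25 rad and x of spatula_eye in the frame of store_tip between 0.006 and 0.16 m and y of spatula_eye in the frame of store_tip between -0.012 and 0.012 m and z of spatula_eye in the frame of store_tip between -0.025 and -0.009 m and x of skimmer_eye in the frame of store_tip between 0.006 and 0.16 m and y of skimmer_eye in the frame of store_tip between -0.012 and 0.012 m and z of skimmer_eye in the frame of store_tip between -0.025 and -0.009 m and x of paddle_eye in the frame of store_tip between 0.006 and 0.16 m and y of paddle_eye in the frame of store_tip between -0.012 and 0.012 m and z of paddle_eye in the frame of store_tip between -0.025 and -0.009 m and x of scraper_eye in the frame of store_tip between 0.006 and 0.16 m and y of scraper_eye in the frame of store_tip between -0.012 and 0.012 m and z of scraper_eye in the frame of store_tip between -0.025 and -0.009 m), for 0.2 s.
At the end, for the whole second after the job is handed in: Mill and bottle at rest on the tray floor, upright within 0.1 rad, axes within 105 mm of its centre; each utensil hangs on the storage arm between stop and post, arm through its eye (eye point 9 to 25 mm below the axis, within 12 mm sideways), within 0.25 rad of vertical (all of step 1 and all of step 2 and linear speed of each of mill, oil below 0.05 m/s); the robot touches nothing.
It fails at once if a jam jar is knocked over (angle between any of apricot_jar, plum_jar's own z axis and vertical above 0.6 rad).
It fails at once if a utensil is dropped off the arms onto the worktop (height (world z) of any of turner_eye, spatula_eye, skimmer_eye, paddle_eye, scraper_eye below 0.12 m).
Of turner, spatula, skimmer, paddle, scraper only 3 to 5 are there at a start; the rules pass over those that are not, and their reading is None.
At some moment in a run one of turner, spatula, skimmer, paddle, scraper may be knocked a few centimetres aside while the robot is not near it.
It also fails if it takes over 210 s, if anything falls off the work surface, if the arm or the gripper's body presses on something with over 40 N, if the wrist force passes 120 N, or if a joint passes its speed limit or range.

ROBOT

A 6-joint arm with a two-finger parallel gripper is mounted at the origin on a cart in front of the work surface, level with it; the furniture and walls round the work are solid. World frame = base frame: x ahead of the robot, y to its left, z up, the work surface at z = 0. Lengths are in m, angles in rad, forces in N, time in s.
With the tool pointing down it reaches from about 0.425 to 0.95 m from the base axis. Payload 3.5 kg.
Tool frame: the origin (TCP) lies between the finger pads, 19 mm behind the fingertips; this is the grasp point; z points along the fingers, y is the line along which they close (so a half turn about z gives the same grasp; the last joint's range is limited). The gripper opens to 85 mm and grips with 20 to 120 N. Pads are 22 mm wide; open, the fingers measure 114 mm over their backs; the gripper's body (76 mm by 85 mm) begins 54 mm behind the grasp point. The pads swing forward as they close: fully open they stand 13 mm farther back than shut.
Start: joints at [1.177, 0.286, 1.577, -0, 1.279, -0.15], TCP at [0.163, 0.655, 0.25] pointing down, gripper open.
Joint ranges: [-2.77, 2.77], [-0.9, 2.22], [0.21, 2.48], [-1.53, 4.67], [0.24, 2.81], [-2.84, 2.84]. Speed limits (rad/s): [2.79, 2.79, 3.14, 3.14, 3.14, 3.14].

INTERFACE

Orientations are given as a unit quaternion [x, y, z, w].
In Python, from plant import ctrl gives the robot as it stands.
- The arm moves only by the tool apply_moves, never from a script. Its argument "series" is a list of rows, each a list of 6 numbers: the shift along the world's x, y, z scaled (see below), then the turn, a rotation vector about the world's x, y, z scaled (see below). A call has 1 to 20 rows; each row is the pose to reach, as a shift and turn from the pose commanded when the call began; what a row does not reach only later rows make up. The controller multiplies each number of a shift by 0.8 m and each number of a turn by 45 degrees. A row lasts 1/8 s, in which the tool goes at most 62.5 mm and 10.7 degrees, less where a joint would pass 70% of its speed; a pose out of reach is approached as far as the arm can. A call with a number of a shift or a turn outside -1 to 1 is refused whole. A call with a gripper value outside its range is refused whole. "jaw" is the opening, from 0 (shut) to 1 (fully open), set as the call begins (left out, the last holds). The fingers move at their own pace and stop on an object; "squeeze" is the grip in N (left out, the last holds). Time passes only in rows, so rows that repeat a pose let the fingers close. It gives the time, the measured TCP pose, the force, the opening and the grip force at its end, in the units of the state.
- ctrl.get_state(): the state, without advancing time (a new reading comes with each control period).
- ctrl.read_camera(name): name is "scene" or "top" or "wrist"; returns the picture (420x560x3 uint8, red, green, blue); there is no depth.
- ctrl.get_calibration(name): a dict with "fx", "fy", "cx", "cy" (pixels), "xyz" and "orientation" of the camera in the world; the wrist camera has in their place "hand_eye" (4x4, takes a point from camera to tool coordinates, whose origin is the TCP and whose axes are the flange's). Camera axes: x right, y up, looking along -z (the intrinsics and any distortion apply to the point x, -y, -z); pixel columns grow to the right and rows downward; lengths in m; the calibration is good to about 2 mm. A picture is of the moment at which its call begins: read the wrist's pose just before it. get_calibration takes no time and is no camera call.
- ctrl.sign_off(): hands the job in; it is judged then, once.
Trained networks look in the newest picture that a camera, given by its name, has taken for a name from the list of things; names that differ only in an ending like _2 or _b are one class to them, and where a whole thing is asked for, a point or a joint stands for the part that bears it (a point fixed in the world has none). Each returns a list of dicts, best first, with "p" (0 to 1); they miss things now and then, are a little off and sometimes report something else, mostly with a low value. They report only what shows in the picture. A call takes as long as a camera call.
- ctrl.boxes_of(thing, camera): "xy" ([column, row] as shares, 0 to 1, of the picture: columns of its width, rows of its height, amid what is visible of it).
- ctrl.silhouettes(thing, camera): "pixels" (420x560 bool, what is visible of it) and "xy" ([column, row] as shares, 0 to 1, of the picture: columns of its width, rows of its height, amid what is visible of it).
The state is a dict: "time": time; "qpos": joint angles; "dq": joint speeds; "joint_efforts": joint torques, N m; "eef_pos": TCP position; "tcp_rot": TCP orientation; "contact_force": force on the tool from outside, world axes, zero at the start; "wrist_torque": the same for the moment, N m; "opening": opening from 0.0 (shut) to 1.0 (fully open); "finger_force": force on a finger pad.
Only numpy, scipy, OpenCV 4.12 (cv2) and the standard library are available. Lean on these libraries where they do the work, as an engineer would, in place of code of your own. Each camera call takes 0.05 s, during which the arm holds its last target. There are 200 camera calls.

## Working session

There is one attempt and no reset: what is moved stays moved. The work goes in short steps, Python scripts to look and compute and a tool call to move; the robot and the scene stay as the last step left them, time stands still between calls to the robot, and variables do not carry over. Pictures are saved under pics/ and viewed, at most 14 in all, crops included, and the job is handed in when it is done.

Besides the shell and the picture viewer there is one more tool, called after "Request:" by a JSON object that holds its "name" and its "arguments". apply_moves: Moves the arm, as the interface text tells. Shifts and turns lie within -1 to 1; 1 stands for 0.8 m of shift or 45 degrees of turn. Its arguments: {"type":"object","properties":{"series":{"type":"array"},"jaw":{"type":"number"},"squeeze":{"type":"number"}},"required":["series"]}

```bash
mkdir -p pics; ls; python3 - <<'E'
from plant import ctrl
import cv2
for n in("scene","top"):
    im=ctrl.read_camera(n); cv2.imwrite(f"pics/{n}0.png",im[:,:,::-1]); print(n,ctrl.get_calibration(n))
print(ctrl.get_calibration("wrist")); print(ctrl.get_state())
for t in["turner_eye","spatula_eye","skimmer_eye","paddle_eye","scraper_eye","oil","mill","tray","apricot_jar","plum_jar","drain_tip","store_tip"]:
    for c in("scene","top"):
        try: print(t,c,[(round(d["p"],2),[round(float(d["xy"][0])*560),round(float(d["xy"][1])*420)]) for d in ctrl.boxes_of(t,c)[:3]])
        except Exception as e: print(t,c,e)
E
```

```text
pics
scene {'fx': 400.8534851910723, 'fy': 400.8534851910723, 'cx': 277.0381881759984, 'cy': 210.0235864606191, 'xyz': array([0.26313658, 0.56735935, 0.69198162]), 'orientation': array([-0.0822572 ,  0.41723062,  0.88444985, -0.1920959 ])}
top {'fx': 435.04566966606194, 'fy': 435.04566966606194, 'cx': 279.751253720762, 'cy': 210.61841862744063, 'xyz': array([ 0.35477911, -0.04031617,  1.29944738]), 'orientation': array([-0.05355263,  0.0534931 ,  0.71292618, -0.69714193])}
{'fx': 347.8565982148495, 'fy': 347.8565982148495, 'cx': 280.4561027778786, 'cy': 214.94262937275897, 'hand_eye': array([[ 3.62725464e-04,  9.64363355e-01,  2.64581157e-01,
         6.51379611e-02],
       [ 9.99999772e-01, -1.99259332e-04, -6.44667916e-04,
         7.93625603e-04],
       [-5.68973849e-04,  2.64581331e-01, -9.64363207e-01,
        -1.24390910e-01],
       [ 0.00000000e+00,  0.00000000e+00,  0.00000000e+00,
         1.00000000e+00]])}
{'time': 0.1, 'qpos': array([ 1.17703912e+00,  2.87110928e-01,  1.57806444e+00, -1.78634150e-05,
        1.27859105e+00, -1.49991168e-01]), 'dq': array([-0.00039522, 
[... 767 characters left out ...]
273, 221]), (0.72, [316, 212]), (0.69, [292, 185])]
paddle_eye top [(0.56, [262, 218])]
scraper_eye scene []
scraper_eye top []
oil scene [(0.94, [263, 319]), (0.2, [315, 187])]
oil top [(0.71, [184, 251])]
mill scene []
mill top [(0.58, [328, 229]), (0.46, [340, 233])]
tray scene [(0.84, [324, 228])]
tray top [(0.63, [340, 234])]
apricot_jar scene [(0.69, [293, 186])]
apricot_jar top [(0.72, [259, 198]), (0.67, [353, 193])]
plum_jar scene [(0.8, [318, 184]), (0.54, [261, 221])]
plum_jar top [(0.68, [369, 216]), (0.61, [183, 200])]
drain_tip scene [(0.63, [234, 262])]
drain_tip top [(0.81, [262, 202]), (0.5, [351, 194])]
store_tip scene [(0.56, [184, 342])]
store_tip top [(0.68, [184, 201])]
```

View pics/scene0.png

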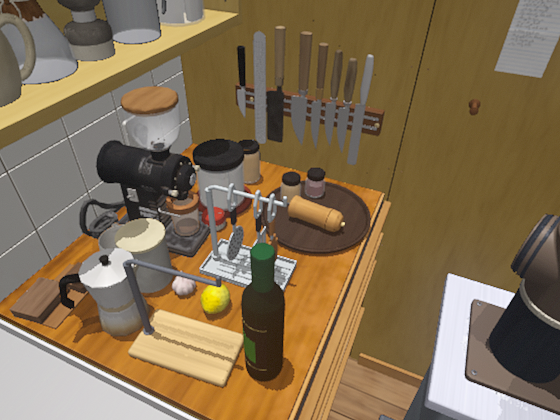

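View pics/top0.png

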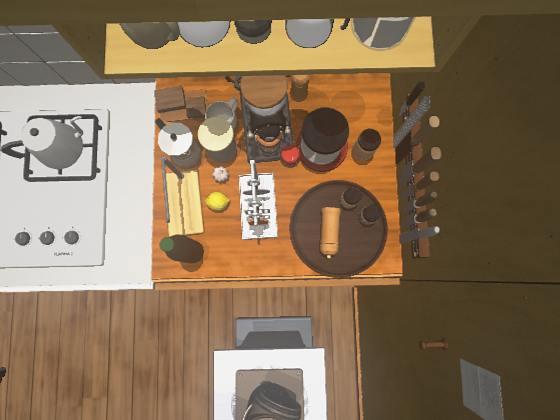

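The scene view shows the storage arm on the left (130,262)→(220,283), with the bottle in front of it at (263,319). The draining arm with its utensils is in the middle, (212,187)→(288,203). The mill lies on the tray at (315,212) with the jars behind it, at (291,185) and (316,183). The top view agrees: oil (180,250), tray (339,229), mill (330,232).

```bash
cat > h.py <<'E'
from plant import ctrl
import numpy as np, cv2
from scipy.spatial.transform import Rotation as R
def cam(n,st=None):
    c=ctrl.get_calibration(n)
    if n=="wrist":
        st=st or ctrl.get_state(); T=np.eye(4); T[:3,:3]=R.from_quat(st["tcp_rot"]).as_matrix(); T[:3,3]=st["eef_pos"]
        T=T@c["hand_eye"]; return c,T[:3,:3],T[:3,3]
    return c,R.from_quat(c["orientation"]).as_matrix(),np.array(c["xyz"])
def ray(n,uv,C=None):
    c,M,t=C or cam(n); d=M@np.array([(uv[0]-c["cx"])/c["fx"],-(uv[1]-c["cy"])/c["fy"],-1]); return t,d
def at_z(n,uv,z,C=None):
    t,d=ray(n,uv,C); return t+d*(z-t[2])/d[2]
def proj(n,p,C=None):
    c,M,t=C or cam(n); q=M.T@(np.array(p)-t); return np.array([c["cx"]-c["fx"]*q[0]/q[2],c["cy"]+c["fy"]*q[1]/q[2]])
def tri(obs): # [(cam tuple, uv)]
    A=np.zeros((3,3));b=np.zeros(3)
    for C,uv in obs:
        t,d=ray(None,uv,C); d=d/np.linalg.norm(d); P=np.eye(3)-np.outer(d,d); A+=P;b+=P@t
    p=np.linalg.solve(A,b)
    return p,[np.round(proj(None,p,C)-uv,1) for C,uv in obs]
def snap(n,f,crop=None,s=1):
    st=ctrl.get_state(); im=ctrl.read_camera(n)
    np.savez("pics/"+f+".npz",im=im,pos=st["eef_pos"],rot=st["tcp_rot"])
    o=im[:,:,::-1]
    if crop: o=o[crop[1]:crop[3],crop[0]:crop[2]]
    cv2.imwrite("pics/"+f+".png",cv2.resize(o,None,fx=s,fy=s,interpolation=cv2.INTER_CUBIC)); return st,im
E
python3 - <<'E'
from h import *
T=cam("top");S=cam("scene")
for nm,a,b in [("cap",(165,243),(263,251)),("store stop",(165,230),(219,281)),]:
    print(nm,tri([(T,a),(S,b)]))
print("cap z.299",at_z("top",(167,243),.299),at_z("scene",(263,250),.299))
print("tray",at_z("top",(339,229),.01))
print("mill",at_z("top",(333,208),.036),at_z("top",(328,257),.036),at_z("scene",(294,204),.036),at_z("scene",(342,222),.036))
print("jars",at_z("top",(353,190),.076),at_z("top",(371,211),.072))
print("store",at_z("scene",(219,281),.215),at_z("scene",(131,264),.215),at_z("top",(165,230),.215),at_z("top",(166,160),.215))
print("drain",at_z("scene",(287,203),.215),at_z("scene",(212,188),.215),at_z("top",(258,235),.215),at_z("top",(253,162),.215))
a=cv2.imread("pics/top0.png")[130:290,150:400]; b=cv2.imread("pics/scene0.png")[170:290,110:310]
cv2.imwrite("pics/c0.png",np.vstack([cv2.resize(a,(480,300),interpolation=2),cv2.resize(b,(480,288),interpolation=2)]))
E
```

```text
cap (array([0.43522985, 0.22239331, 0.30049879]), [array([0.4, 1.2]), array([-2.1, -0.4])])
store stop (array([0.48362842, 0.2448383 , 0.23511439]), [array([-1.4, -3.3]), array([5.9, 1. ])])
cap z.299 [0.43802146 0.21913504 0.299     ] [0.43377885 0.21891163 0.299     ]
tray [ 0.49232613 -0.21759739  0.01      ]
mill [ 0.55195745 -0.19904778  0.036     ] [ 0.40898464 -0.17876503  0.036     ] [ 0.54733385 -0.19998475  0.036     ] [ 0.41226695 -0.18464983  0.036     ]
jars [ 0.59659962 -0.25341503  0.076     ] [ 0.53523775 -0.30252249  0.072     ]
store [0.5025916  0.23270697 0.215     ] [0.647228   0.26112746 0.215     ] [0.47772549 0.24648166 0.215     ] [0.6584311 0.2470869 0.215    ]
drain [0.48302437 0.01226496 0.215     ] [0.63678559 0.0317878  0.215     ] [0.45993479 0.01366863 0.215     ] [0.64806547 0.0237325  0.215     ]
```

View pics/c0.png

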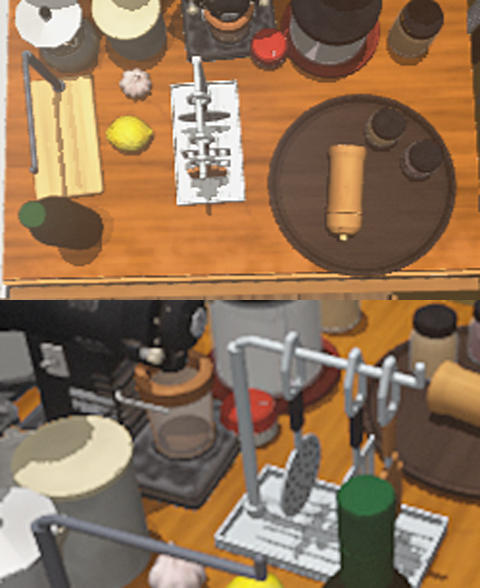

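The close-ups show three utensils on the draining arm: paddle nearest the stop, then turner, then skimmer towards the post. The mill head (crop px 343,240) faces the robot. I'll travel towards the tray first.

Request:
{"name": "apply_moves", "arguments": {"series": [[0.1,-0.05,0.15,0,0,0],[0.36,-0.375,0.19,0,0,0.13],[0.36,-0.375,0.19,0,0,0.13],[0.36,-0.375,0.19,0,0,0.13],[0.36,-0.375,0.19,0,0,0.13],[0.36,-0.375,0.19,0,0,0.13],[0.36,-0.375,0.19,0,0,0.13],[0.36,-0.375,0.19,0,0,0.13],[0.38,-0.9,0.19,0,0,0.13],[0.38,-0.9,0.19,0,0,0.13],[0.38,-0.9,0.19,0,0,0.13],[0.38,-0.9,0.19,0,0,0.13],[0.38,-0.9,0.19,0,0,0.13],[0.38,-0.9,0.19,0,0,0.13],[0.38,-0.9,0.19,0,0,0.13],[0.38,-0.9,0.19,0,0,0.13],[0.38,-0.9,0.19,0,0,0.13]], "jaw": 1}}

```text
time: 3.42
eef_pos: [0.4669, -0.0641, 0.4018]
tcp_rot: [0.07, 0.998, 0.001, -0.0]
contact_force: [0.0, 0.4, -0.4]
opening: 1.002
finger_force: 0.0
```

```bash
python3 - <<'E'
from h import *
st,im=snap("wrist","w1"); print(st["qpos"],st["eef_pos"])
C=cam("wrist",st)
for p in [(0.55,-.2,.036),(.41,-.18,.036),(.492,-.217,.01),(.483,.012,.215),(.597,-.253,.076)]: print(p,proj(None,p,C).round())
E
```

```text
[-3.52577692e-01 -2.53833845e-01  1.85279959e+00  8.46660250e-04
  1.54330715e+00 -1.78228314e+00] [ 0.46688657 -0.06407045  0.40178831]
(0.55, -0.2, 0.036) [197. 236.]
(0.41, -0.18, 0.036) [190. 138.]
(0.492, -0.217, 0.01) [182. 196.]
(0.483, 0.012, 0.215) [364. 199.]
(0.597, -0.253, 0.076) [160. 281.]
```

View pics/w1.png

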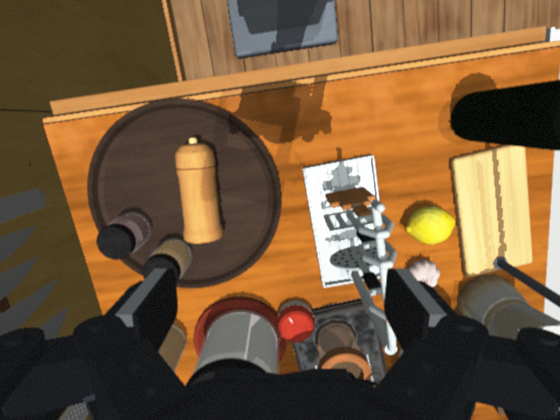

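The wrist view is upside down (up is towards the robot). The mill head is at (193,142) and its foot at (204,240). The jars are at (122,235) and (165,258), and the draining stop top is at (380,207).

```bash
python3 - <<'E'
from h import *
C=cam("wrist")
f=at_z(None,(204,241),.036,C);h=at_z(None,(193.5,143),.036,C)
print("foot",f,"head",h,np.linalg.norm(f-h),"yaw",np.degrees(np.arctan2(*(f-h)[1::-1])))
for n,uv,z in [("tray",(184,192),.01),("plum",(115,241),.072),("apr",(160,266),.076),("dstop",(380,207),.235),("dpost",(391,350),.215),("trayL",(90,192),.018),("trayR",(280,192),.018)]: print(n,at_z(None,uv,z,C))
E
```

```text
foot [ 0.55985623 -0.19075458  0.036     ] head [ 0.41692729 -0.17690385  0.036     ] 0.1435984774489878 yaw -5.535043456335717
tray [ 0.4869771  -0.21250048  0.01      ]
plum [ 0.5311453  -0.30246886  0.072     ]
apr [ 0.57478469 -0.24777919  0.076     ]
dstop [0.48672572 0.02125185 0.235     ]
dpost [0.64734215 0.0279117  0.215     ]
trayL [ 0.46618209 -0.34844611  0.018     ]
trayR [ 0.50558577 -0.06860581  0.018     ]
```

Request:
{"name": "apply_moves", "arguments": {"series": [[-0.031,-0.147,-0.05,0,0,0],[-0.031,-0.147,-0.05,0,0,0],[-0.031,-0.147,-0.315,-0.053,-0.44,0],[-0.031,-0.147,-0.315,-0.053,-0.44,0],[-0.031,-0.147,-0.315,-0.053,-0.44,0],[-0.031,-0.147,-0.315,-0.053,-0.44,0],[-0.031,-0.147,-0.315,-0.053,-0.44,0],[-0.031,-0.147,-0.315,-0.053,-0.44,0],[-0.031,-0.147,-0.315,-0.053,-0.44,0]], "jaw": 1, "squeeze": 25}}

```text
time: 4.6
eef_pos: [0.4435, -0.1831, 0.1524]
tcp_rot: [0.069, 0.982, -0.01, 0.175]
contact_force: [-0.2, 0.2, 0.2]
opening: 0.999
finger_force: 0.0
```

```bash
python3 - <<'E'
from h import *
st,im=snap("wrist","w2"); print(st["qpos"],st["eef_pos"],R.from_quat(st["tcp_rot"]).as_matrix().round(3).tolist())
E
```

```text
[-0.69592415 -0.21507349  2.30968084  0.27183801  0.76624008 -2.29622422] [ 0.44349439 -0.18305423  0.15241318] [[-0.929, 0.139, 0.342], [0.132, 0.99, -0.043], [-0.344, 0.005, -0.939]]
```

View pics/w2.png

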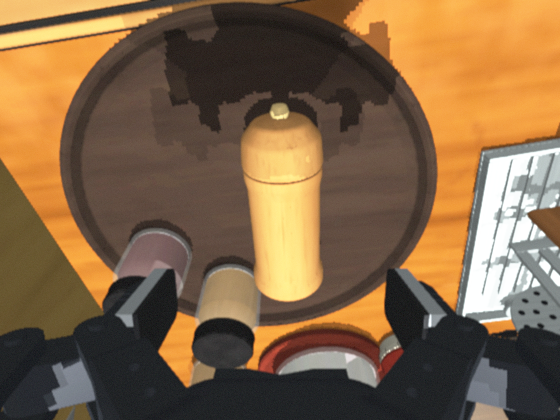

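The wrist view shows the mill centred between the fingers: head end (283,108), foot edge (290,297), jars at lower left (150,262) and (227,310).

```bash
python3 - <<'E'
from h import *
C=cam("wrist")
for uv,z in [((280,103),.036),((283,115),.036),((288,297),.012),((288,270),.064),((245,150),.036),((322,150),.036)]: print(uv,at_z(None,uv,z,C))
print(proj(None,(.442,-.182,.036),C))
c,M,t=C
for z in (.1,.05): pass
E
```

```text
(280, 103) [ 0.40688058 -0.17678782  0.036     ]
(283, 115) [ 0.41444199 -0.17598977  0.036     ]
(288, 297) [ 0.60606265 -0.19672214  0.012     ]
(288, 270) [ 0.51845345 -0.18680691  0.064     ]
(245, 150) [ 0.43404645 -0.20372184  0.036     ]
(322, 150) [ 0.44117992 -0.15385658  0.036     ]
[279.60851549 156.68617338]
```

Request:
{"name": "apply_moves", "arguments": {"series": [[0,0.005,-0.07,0,0,0],[0,0.005,-0.13,0,0,0],[0,0.005,-0.145,0,0,0],[0,0.005,-0.145,0,0,0],[0,0.005,-0.145,0,0,0]], "jaw": 1}}

```text
time: 5.28
eef_pos: [0.4438, -0.1799, 0.0364]
tcp_rot: [0.07, 0.982, -0.01, 0.175]
contact_force: [0.1, 0.2, 0.6]
opening: 1.003
finger_force: 0.0
```

Request:
{"name": "apply_moves", "arguments": {"series": [[0,0,0,0,0,0],[0,0,0,0,0,0],[0,0,0,0,0,0],[0,0,0,0,0,0],[0,0,0,0,0,0],[0,0,0,0,0,0]], "jaw": 0, "squeeze": 25}}

```text
time: 6.02
eef_pos: [0.4428, -0.1793, 0.0355]
tcp_rot: [0.069, 0.982, -0.009, 0.174]
contact_force: [-4.0, 0.2, 7.3]
opening: 0.616
finger_force: 24.5
```

Request:
{"name": "apply_moves", "arguments": {"series": [[0,0,0.07,0,0,0],[0,0,0.15,0.03,0.22,0],[0,0,0.17,0.06,0.45,0],[0,0,0.17,0.09,0.67,0],[0,0,0.17,0.12,0.9,0],[0,0,0.17,0.12,0.9,0],[0,0,0.17,0.12,0.9,0]]}}

```text
time: 6.9
eef_pos: [0.4414, -0.1781, 0.1693]
tcp_rot: [0.07, 0.981, 0.014, -0.181]
contact_force: [-0.1, -0.2, -2.9]
opening: 0.609
finger_force: 28.6
```

```bash
python3 - <<'E'
from h import *
s=ctrl.get_state(); print(s["qpos"],s["eef_pos"],s["finger_force"])
a=ctrl.read_camera("scene")[130:270,220:400,::-1]; b=ctrl.read_camera("wrist")[:,:,::-1]
cv2.imwrite("pics/c1.png",np.hstack([cv2.resize(a,(440,342),interpolation=2),cv2.resize(b,(356,342))]))
E
```

```text
[-0.53123135  0.1265838   1.94911466 -0.13593119  1.40725631 -1.91368198] [ 0.44144996 -0.17811611  0.16933787] 28.55237722509628
```

View pics/c1.png

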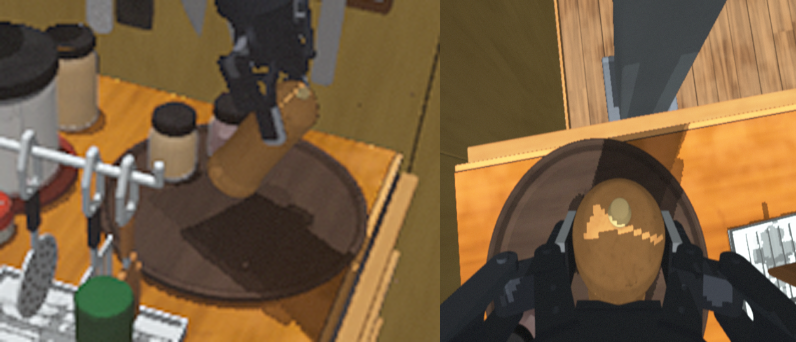

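```bash
python3 - <<'E'
from h import *
T=cam("top");S=cam("scene")
print("canister base front",at_z("scene",(232,212),0), "top z base L/R",at_z("top",(299,150),0.01),at_z("top",(349,150),.01))
print("lid",tri([(T,(324,131)),(S,(218,152))]))
print("woodjar lid",tri([(T,(369,139)),(S,(248,147))]))
for z in(.15,.2,.25): print(z,at_z("top",(324,131),z),at_z("scene",(218,152),z))
E
```

```text
canister base front [ 0.70063063 -0.13960073  0.        ] top z base L/R [ 0.73813322 -0.10553847  0.01      ] [ 0.73464529 -0.25861538  0.01      ]
lid (array([ 0.74583129, -0.16765801,  0.15923483]), [array([-0., -0.]), array([0., 0.])])
woodjar lid (array([ 0.73517358, -0.30167869,  0.1051653 ]), [array([0.3, 0.8]), array([-0.9, -0.2])])
0.15 [ 0.74891045 -0.16872231  0.15      ] [ 0.75430069 -0.18039587  0.15      ]
0.2 [ 0.73176607 -0.16313675  0.2       ] [ 0.70898881 -0.11141242  0.2       ]
0.25 [ 0.71462169 -0.15755119  0.25      ] [ 0.66367693 -0.04242897  0.25      ]
```

Request:
{"name": "apply_moves", "arguments": {"series": [[-0.02,-0.01,0.03,0.03,0.2,0],[-0.037,-0.025,0.04,0.06,0.4,0],[-0.037,-0.025,0.04,0.087,0.614,0],[-0.037,-0.025,0.04,0.122,0.87,0],[-0.037,-0.025,0.04,0.147,1.0,0],[-0.037,-0.025,0.04,0.147,1.0,0],[-0.037,-0.025,0.04,0.147,1.0,0]]}}

```text
time: 7.88
eef_pos: [0.4125, -0.1988, 0.2028]
tcp_rot: [0.06, 0.836, 0.04, -0.544]
contact_force: [0.1, -0.1, -2.6]
opening: 0.604
finger_force: 28.6
```

```bash
python3 - <<'E'
from h import *
s=ctrl.get_state(); print(s["qpos"],s["eef_pos"],s["finger_force"],R.from_quat(s["tcp_rot"]).as_matrix().round(3).tolist())
a=ctrl.read_camera("scene")[130:270,220:400,::-1]; b=ctrl.read_camera("wrist")[:,:,::-1]
cv2.imwrite("pics/c2.png",np.hstack([cv2.resize(a,(440,342),interpolation=2),cv2.resize(b,(356,342))]))
E
```

```text
[-0.50662333  0.45556604  1.7192295  -0.37600008  2.06519553 -1.90937352] [ 0.41249614 -0.19875815  0.20276249] 28.555837447056547 [[-0.4, 0.144, -0.905], [0.057, 0.99, 0.133], [0.915, 0.002, -0.404]]
```

View pics/c2.png

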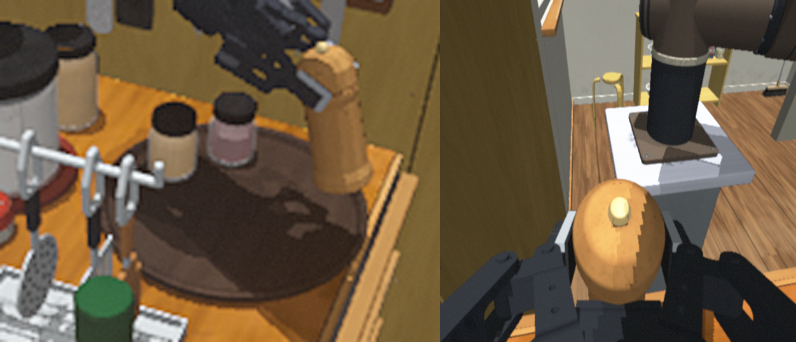

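```bash
python3 - <<'E'
from h import *
f=lambda p:(proj("scene",p)-[220,130])*440/180
p=np.array([.4125,-.1988,.2028])
for a in(0,5,10,-5,-10):
    d=np.array([-np.cos(np.radians(8))*-np.sin(np.radians(-a)),0,np.cos(np.radians(a))])
    print(a,f(p+d*.035),f(p-d*.111))
E
```

```text
0 [329.28355108  46.07715643] [308.86189717 173.95187981]
5 [332.54701048  46.96487592] [299.5967651  171.06670375]
10 [335.74926375  48.10571886] [290.54821373 167.55032211]
-5 [325.98578893  45.44910726] [318.29034284 176.18351087]
-10 [322.6807624   45.08496362] [327.82705233 177.74168659]
```

```bash
python3 - <<'E'
from h import *
s=ctrl.get_state();C=cam("wrist",s);p=s["eef_pos"]
ax=np.array([.144,.99,0])
for a in(-30,-20,-10,0,10):
    d=R.from_rotvec(ax*np.radians(-a)).apply([0,0,1]); print(a,d.round(2),proj(None,p+d*.034,C).round(),(proj("scene",p-d*.111)-[220,130])*440/180)
E
```

```text
-30 [ 0.49 -0.07  0.87] [278. 276.] [363.80424679 181.28396834]
-20 [ 0.34 -0.05  0.94] [279. 258.] [345.49574961 181.6058237 ]
-10 [ 0.17 -0.03  0.98] [279. 242.] [327.01431201 178.99387994]
0 [0. 0. 1.] [279. 228.] [308.82098309 173.6091411 ]
10 [-0.17  0.03  0.98] [279. 218.] [291.34203426 165.65489764]
```

The mill leans about 20° past vertical, which both cameras agree on. I'll tilt back 20° and then lower it.

Request:
{"name": "apply_moves", "arguments": {"series": [[0,0,0,-0.03,-0.22,0],[0,0,0,-0.064,-0.44,0],[0,0,-0.04,-0.064,-0.44,0],[0,0,-0.08,-0.064,-0.44,0],[0,0,-0.08,-0.064,-0.44,0],[0,0,-0.08,-0.064,-0.44,0]]}}

```text
time: 8.72
eef_pos: [0.413, -0.1989, 0.1395]
tcp_rot: [0.066, 0.917, 0.029, -0.392]
contact_force: [0.5, 0.4, -2.0]
opening: 0.612
finger_force: 28.5
```

```bash
python3 - <<'E'
from h import *
s=ctrl.get_state(); print(s["eef_pos"],s["contact_force"],s["finger_force"])
ax=np.array([.144,.99,0]);p=s["eef_pos"];b=ctrl.read_camera("wrist");C=cam("wrist",s)
for a in(-10,0,10):
    d=R.from_rotvec(ax*np.radians(-a)).apply([0,0,1]); print(a,proj(None,p+d*.034,C).round(),(proj("scene",p-d*.111)-[220,130])*440/180,(proj("scene",p+d*.035)-[220,130])*440/180)
a=ctrl.read_camera("scene")[130:270,220:400,::-1]; b=b[:,:,::-1]
cv2.imwrite("pics/c3.png",np.hstack([cv2.resize(a,(440,342),interpolation=2),cv2.resize(b,(356,342))]))
E
```

```text
[ 0.4129633  -0.19893443  0.13953407] [ 0.49339383  0.35511141 -1.9908647 ] 28.517125412417954
-10 [278. 274.] [318.16761449 227.42699473] [313.4628298  102.92288247]
0 [278. 256.] [300.78788807 221.83482766] [319.48523452 104.48559224]
10 [279. 240.] [284.06435336 213.88172033] [325.38948995 107.00125428]
```

View pics/c3.png

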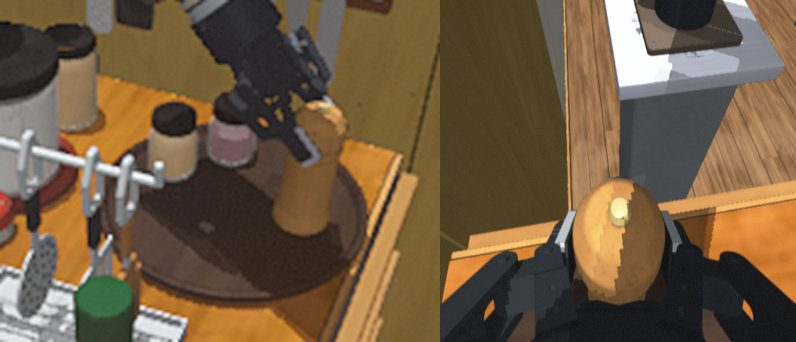

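Request:
{"name": "apply_moves", "arguments": {"series": [[0,0,-0.015,0,0,0],[0,0,-0.023,0,0,0],[0,0,-0.026,0,0,0],[0,0,-0.028,0,0,0],[0,0,-0.028,0,0,0]]}}

```text
time: 9.45
eef_pos: [0.4128, -0.1985, 0.1171]
tcp_rot: [0.066, 0.917, 0.03, -0.393]
contact_force: [1.5, 1.5, 5.6]
opening: 0.612
finger_force: 29.1
```

Contact, about 8 N net. Release and back off along the tool axis.

Request:
{"name": "apply_moves", "arguments": {"series": [[0,0,0,0,0,0],[0,0,0,0,0,0],[0,0,0,0,0,0],[0,0,0,0,0,0],[0.045,-0.006,0.043,0,0,0],[0.09,-0.012,0.086,0,0,0],[0.13,-0.02,0.2,0,0,0],[0.13,-0.02,0.3,0,0,0],[0.13,-0.02,0.35,0,0,0],[0.13,-0.02,0.35,-0.06,-0.4,0],[0.13,-0.02,0.35,-0.14,-1.0,0],[0.13,-0.02,0.35,-0.14,-1.0,0],[0.13,-0.02,0.35,-0.14,-1.0,0],[0.13,-0.02,0.35,-0.14,-1.0,0],[0.13,-0.02,0.35,-0.14,-1.0,0]], "jaw": 1}}

```text
time: 11.32
eef_pos: [0.5158, -0.2145, 0.3961]
tcp_rot: [0.071, 0.997, 0.003, -0.008]
contact_force: [-0.4, -0.1, -1.0]
opening: 1.001
finger_force: 0.0
```

```bash
python3 - <<'E'
from h import *
s=ctrl.get_state(); print(s["eef_pos"],R.from_quat(s["tcp_rot"]).as_matrix().round(3).tolist())
t=ctrl.read_camera("top")[130:290,150:400,::-1]
a=ctrl.read_camera("scene")[130:390,160:400,::-1]
cv2.imwrite("pics/c4.png",np.hstack([cv2.resize(a,(370,400),interpolation=2),cv2.resize(t,(430,400),interpolation=2)]))
E
```

```text
[ 0.51580475 -0.21447194  0.39610704] [[-0.99, 0.141, -0.016], [0.141, 0.99, 0.007], [0.016, 0.004, -1.0]]
```

View pics/c4.png

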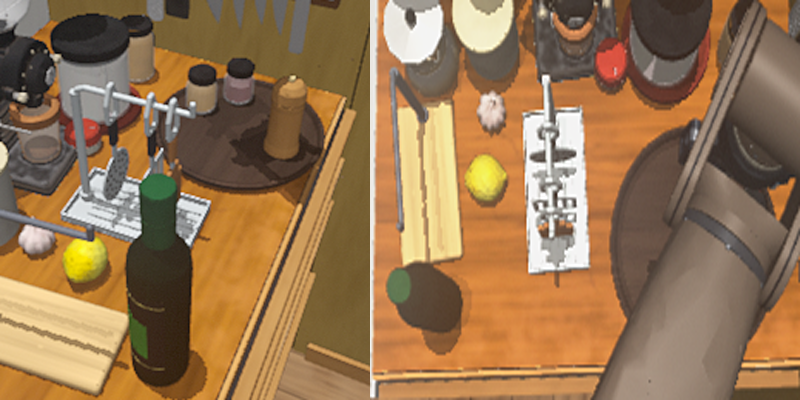

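The mill stands upright on the tray. Now the bottle.

Request:
{"name": "apply_moves", "arguments": {"series": [[-0.101,0.542,0,0,0,0],[-0.101,0.542,0,0,0,0],[-0.101,0.542,0,0,0,0],[-0.101,0.542,0,0,0,0],[-0.101,0.542,0,0,0,0],[-0.101,0.542,0,0,0,0],[-0.101,0.542,0,0,0,0],[-0.101,0.542,0,0,0,0],[-0.101,0.542,0,0,0,0],[-0.101,0.542,0,0,0,0]]}}

```text
time: 12.68
eef_pos: [0.4363, 0.218, 0.3954]
tcp_rot: [0.071, 0.997, 0.003, -0.008]
contact_force: [-0.6, -0.4, 0.4]
opening: 1.0
finger_force: 0.0
```

```bash
python3 - <<'E'
from h import *
st,im=snap("wrist","w3"); C=cam("wrist",st); print(st["eef_pos"],st["qpos"])
print("mill foot",at_z("scene",(344.2,223),.007))
print("cap exp",proj(None,(.435,.219,.299),C))
for d in ctrl.silhouettes("oil","wrist")[:2]:
    m=d["pixels"]; print(d["p"],np.array(d["xy"])*[560,420],np.argwhere(m).min(0)[::-1],np.argwhere(m).max(0)[::-1])
g=(im[:,:,1].astype(int)>im[:,:,0]+15)&(im[:,:,1].astype(int)>im[:,:,2]+5); n,l,s,c=cv2.connectedComponentsWithStats(g.astype(np.uint8)); 
for i in np.argsort(-s[1:,4])[:3]+1: print(s[i],c[i],at_z(None,c[i],.295,C))
E
```

```text
[0.43630021 0.21802466 0.39536255] [ 0.25005025 -0.20662349  1.82525266  0.01032884  1.5372505  -1.17852947]
mill foot [ 0.41253241 -0.21653868  0.007     ]
cap exp [279.88714908 221.81151994]
0.66 [146.608 266.406] [104 256] [184 312]
0.35 [320.376 270.69 ] [275 194] [356 367]
[ 261  195   48   52 1714] [284.72403734 222.52042007] [0.43705653 0.2220106  0.295     ]
[282 187  12  11  30] [288.53333333 193.4       ] [0.41766132 0.22726768 0.295     ]
[293 191   6  10  17] [295.82352941 195.64705882] [0.41984442 0.2318326  0.295     ]
```

View pics/w3.png

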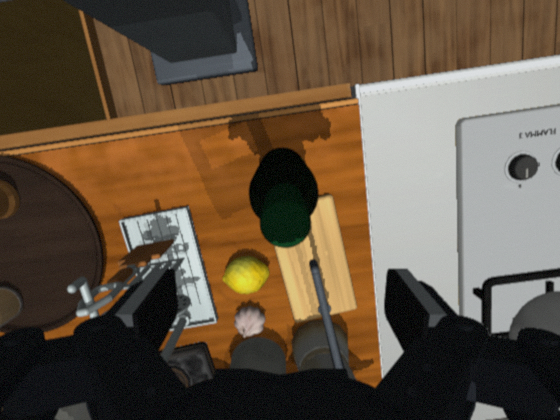

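The cap shows at (285,223) in the wrist view, so it is at (0.437, 0.221). The storage stop is at (315,265), clear of the fingers.

Request:
{"name": "apply_moves", "arguments": {"series": [[0,0.005,-0.06,0,0,0],[0,0.005,-0.12,0,0,0],[0,0.005,-0.175,0,0,0],[0,0.005,-0.175,0,0,0],[0,0.005,-0.175,0,0,0]]}}

```text
time: 13.4
eef_pos: [0.4369, 0.2227, 0.2577]
tcp_rot: [0.071, 0.997, 0.003, -0.007]
contact_force: [0.3, -0.0, 0.9]
opening: 1.002
finger_force: 0.0
```

Request:
{"name": "apply_moves", "arguments": {"series": [[0,0,0,0,0,0],[0,0,0,0,0,0],[0,0,0,0,0,0],[0,0,0,0,0,0],[0,0,0,0,0,0],[0,0,0,0,0,0],[0,0,0.02,0,0,0],[0,0,0.04,0,0,0]], "jaw": 0, "squeeze": 70}}

```text
time: 14.4
eef_pos: [0.4346, 0.2229, 0.2864]
tcp_rot: [0.07, 0.997, 0.002, -0.01]
contact_force: [-0.1, -0.0, -5.8]
opening: 0.38
finger_force: 69.4
```

Request:
{"name": "apply_moves", "arguments": {"series": [[0,0,0.06,0,0,0],[0,0,0.13,0,0,0],[0,0,0.2,0,0,0],[0,0,0.27,0,0,0],[0.01,-0.05,0.312,0,0,0],[0.02,-0.11,0.312,0,0,0],[0.04,-0.18,0.312,0,0,0],[0.06,-0.25,0.312,0,0,0],[0.08,-0.32,0.312,0,0,0],[0.1,-0.39,0.312,0,0,0],[0.106,-0.45,0.312,0,0,0],[0.106,-0.485,0.312,0,0,0],[0.106,-0.485,0.312,0,0,0],[0.106,-0.485,0.25,0,0,0],[0.106,-0.485,0.18,0,0,0],[0.106,-0.485,0.11,0,0,0],[0.106,-0.485,0.04,0,0,0],[0.106,-0.485,0,0,0,0],[0.106,-0.485,-0.01,0,0,0],[0.106,-0.485,-0.01,0,0,0]]}}

```text
time: 16.9
eef_pos: [0.5209, -0.1646, 0.2805]
tcp_rot: [0.07, 0.998, 0.003, -0.008]
contact_force: [-0.3, -0.8, -4.9]
opening: 0.382
finger_force: 70.4
```

```bash
python3 - <<'E'
from h import *
s=ctrl.get_state(); print(s["eef_pos"],s["contact_force"],R.from_quat(s["tcp_rot"]).as_matrix().round(3).tolist())
a=ctrl.read_camera("scene")[60:270,180:400,::-1]
cv2.imwrite("pics/c5.png",cv2.resize(a,(524,500),interpolation=2))
E
```

```text
[ 0.52089272 -0.1646068   0.28050981] [-0.28614051 -0.83489291 -4.92529328] [[-0.99, 0.14, -0.015], [0.14, 0.99, 0.007], [0.016, 0.005, -1.0]]
```

View pics/c5.png

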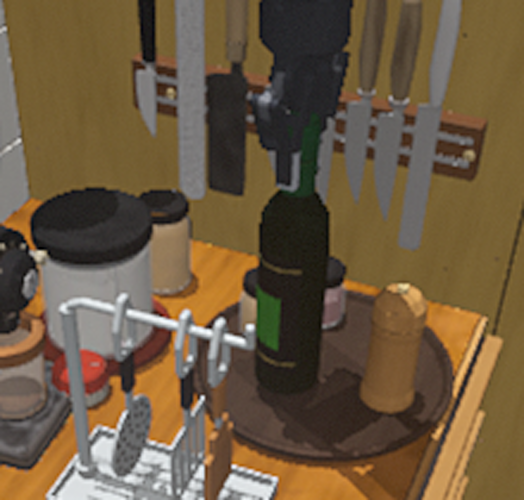

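The bottle hangs upright over the tray, about 20 mm above its floor, clear of the mill and jars.

Request:
{"name": "apply_moves", "arguments": {"series": [[0,0,-0.01,0,0,0],[0,0,-0.018,0,0,0],[0,0,-0.022,0,0,0],[0,0,-0.024,0,0,0],[0,0,-0.024,0,0,0]]}}

```text
time: 17.58
eef_pos: [0.522, -0.1657, 0.2644]
tcp_rot: [0.07, 0.998, 0.002, -0.005]
contact_force: [-1.3, 1.0, 5.6]
opening: 0.375
finger_force: 70.7
```

Request:
{"name": "apply_moves", "arguments": {"series": [[0,0,0,0,0,0],[0,0,0,0,0,0],[0,0,0,0,0,0],[0,0,0.06,0,0,0],[0,0,0.13,0,0,0],[0,0,0.17,0,0,0],[-0.04,0.1,0.17,0,0,0.1],[-0.075,0.18,0.17,0,0,0.22],[-0.075,0.225,0.17,0,0,0.22],[-0.075,0.225,0.17,0,0,0.22],[-0.075,0.225,0.17,0,0,0.22],[-0.075,0.225,0.17,0,0,0.22]], "jaw": 1}}

```text
time: 19.08
eef_pos: [0.4609, 0.0138, 0.3961]
tcp_rot: [-0.015, 1.0, 0.002, -0.009]
contact_force: [0.6, 0.2, -0.9]
opening: 0.998
finger_force: 0.0
```

```bash
python3 - <<'E'
from h import *
st,im=snap("wrist","w4",(80,0,480,420),1.4); C=cam("wrist",st); print(st["eef_pos"],st["qpos"],R.from_quat(st["tcp_rot"]).as_matrix().round(3).tolist())
for t in["turner_eye","spatula_eye","skimmer_eye","paddle_eye","scraper_eye","drain_tip","store_tip"]:
    print(t,[(round(d["p"],2),(np.array(d["xy"])*[560,420]).round()) for d in ctrl.boxes_of(t,"wrist")[:3]])
E
```

```text
[0.46088599 0.01381918 0.39611175] [-1.90936156e-01 -2.68229593e-01  1.87431187e+00  5.81704534e-04
  1.55339159e+00 -1.79189254e+00] [[-0.999, -0.03, -0.017], [-0.03, 1.0, 0.004], [0.017, 0.004, -1.0]]
turner_eye [(0.96, array([283., 265.]))]
spatula_eye []
skimmer_eye [(0.7, array([283., 308.]))]
paddle_eye [(0.63, array([284., 224.]))]
scraper_eye []
drain_tip [(0.76, array([285., 236.]))]
store_tip [(0.72, array([436., 243.]))]
```

View pics/w4.png

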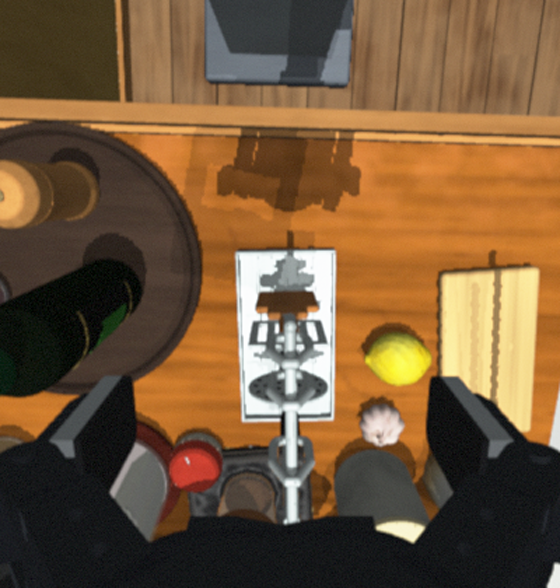

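Mill and bottle stand on the tray. The draining stop top is at orig px ≈(286,229) and the bar runs nearly straight down the picture to (289,371). The loops need a zoom.

```bash
python3 - <<'E'
from h import *
d=np.load("pics/w4.npz"); st=dict(eef_pos=d["pos"],tcp_rot=d["rot"]);C=cam("wrist",st)
s=at_z(None,(286.4,228.6),.235,C);b=at_z(None,(288.6,371),.219,C);print(s,b,"yaw",np.degrees(np.arctan2(b[1]-s[1],b[0]-s[0])))
for r in (235,240,250,260,270,320,325,330): print(r,at_z(None,(287,r),.232,C).round(4))
cv2.imwrite("pics/c6.png",cv2.resize(d["im"][215:375,220:350,::-1],None,fx=4,fy=3.7,interpolation=2)[:590])
E
```

```text
[0.4833458  0.02079772 0.235     ] [0.63861644 0.02876624 0.219     ] yaw 2.9378521866003213
235 [0.49   0.0216 0.232 ]
240 [0.4946 0.0218 0.232 ]
250 [0.5039 0.0221 0.232 ]
260 [0.5133 0.0224 0.232 ]
270 [0.5229 0.0228 0.232 ]
320 [0.573  0.0245 0.232 ]
325 [0.5782 0.0247 0.232 ]
330 [0.5835 0.0249 0.232 ]
```

View pics/c6.png

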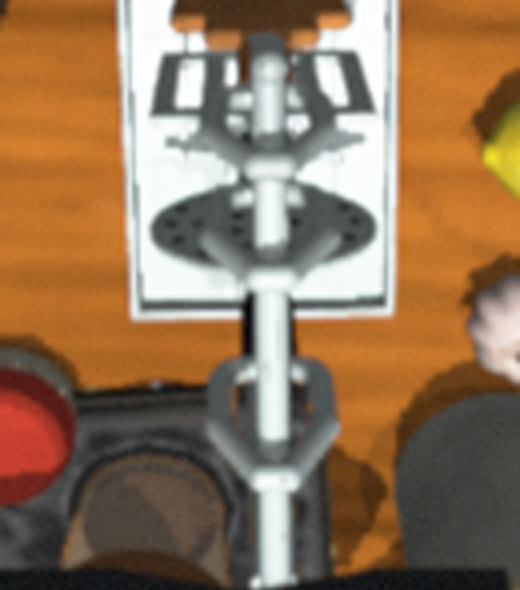

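```bash
python3 - <<'E'
from h import *
d=np.load("pics/w4.npz"); st=dict(eef_pos=d["pos"],tcp_rot=d["rot"]);C=cam("wrist",st)
z=lambda p:((proj(None,p,C)-[220,215])*[4,3.7]).round()
for x in(.475,.48,.485,.49,.495): print(x,z((x,.021,.211)),z((x,.021,.235)))
for r,c in((257.7,287.5),(289.3,288),(344.7,288.5)): print(at_z(None,(c,r),.232,C))
T=cam("top");S=cam("scene")
for x in (.475,.485,.495): print(x,proj("scene",(x,.021,.235)).round(1),proj("scene",(x,.021,.215)).round(1))
for n in (.511,.542,.599): print(n,proj("scene",(n,.023,.232)).round(1))
d=np.load("pics/w3.npz"); W3=cam("wrist",dict(eef_pos=d["pos"],tcp_rot=d["rot"]))
print("w3 store stop", at_z(None,(314,263),.235,W3), at_z(None,(345,365),.219,W3)); print("drain w3",at_z(None,(76,287),.235,W3))
c=d["im"][:,:,::-1]; a=cv2.resize(c[240:390,270:370],(400,600),interpolation=2)
b=cv2.resize(cv2.imread("pics/scene0.png")[175:295,120:300],(400,267),interpolation=2)
cv2.imwrite("pics/c7.png",np.hstack([a,np.vstack([b,np.zeros((333,400,3),np.uint8)])]))
E
```

```text
0.475 [266.  -9.] [268.  16.]
0.48 [265.  10.] [267.  36.]
0.485 [264.  29.] [266.  57.]
0.49 [263.  48.] [265.  78.]
0.495 [263.  67.] [265.  98.]
[0.51112323 0.0228035  0.232     ]
[0.54171649 0.02434486 0.232     ]
[0.59915887 0.02688064 0.232     ]
0.475 [289.5 198.4] [289.1 206.8]
0.485 [284.5 197. ] [284.2 205.3]
0.495 [279.6 195.6] [279.4 203.9]
0.511 [271.4 195.2]
0.542 [256.6 191. ]
0.599 [230.3 183.5]
w3 store stop [0.49415888 0.24067579 0.235     ] [0.61467542 0.2593955  0.219     ]
drain w3 [0.48639893 0.02745336 0.235     ]
```

View pics/c7.png

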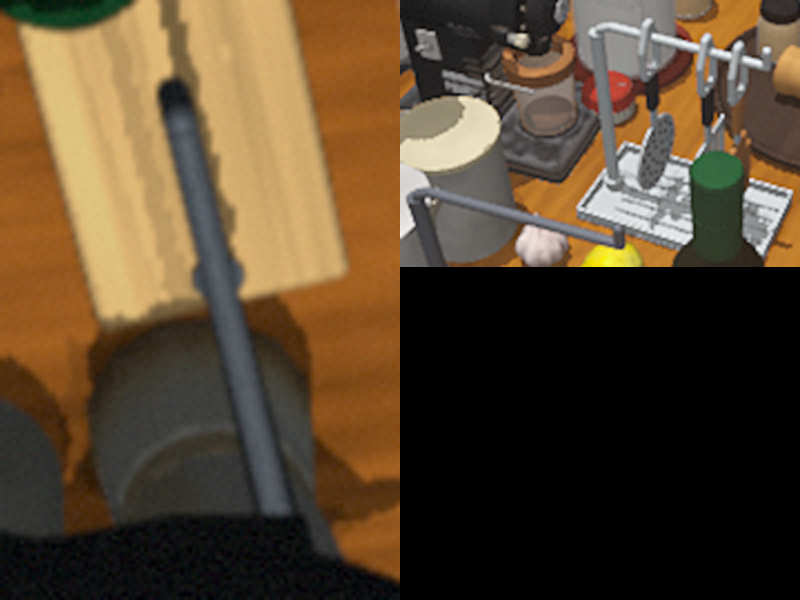

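The drain stop and the three loop tops agree between wrist and scene views, giving loops at x ≈ 0.510, 0.540 and 0.598. In the zoom the storage bar runs from the stop (174,95) to (270,510).

```bash
python3 - <<'E'
from h import *
d=np.load("pics/w3.npz"); W3=cam("wrist",dict(eef_pos=d["pos"],tcp_rot=d["rot"]))
z=lambda p:((proj(None,p,W3)-[270,240])*[4,4]).round()
for x,y in((.49,.239),(.495,.24),(.5,.241)): print(x,z((x,y,.211)),z((x,y,.235)),proj("scene",(x,y,.235)).round(1),proj("scene",(x,y,.215)).round(1))
for uv in((316.5,280),(323,308),(330,338),(337.5,367.5)): print(at_z(None,uv,.219,W3))
print("scene bar",at_z("scene",(131,262),.219),at_z("scene",(172,271.5),.219))
print("scene stop",at_z("scene",(218.6,278.5),.235))
E
```

```text
0.49 [157.  38.] [166.  75.] [223.2 277.9] [224.1 286.6]
0.495 [164.  57.] [173.  96.] [219.9 277.3] [220.9 286. ]
0.5 [170.  76.] [181. 116.] [216.6 276.6] [217.7 285.4]
[0.51823057 0.24176044 0.219     ]
[0.54815823 0.244554   0.219     ]
[0.58174195 0.24772322 0.219     ]
[0.61649466 0.251611   0.219     ]
scene bar [0.6468348  0.26029244 0.219     ] [0.57631525 0.24958045 0.219     ]
scene stop [0.49551359 0.24285864 0.235     ]
```

Request:
{"name": "apply_moves", "arguments": {"series": [[0,0.07,0,0,0,0],[0,0.14,0,0,0,0.09],[0,0.21,0,0,0,0.09],[0,0.2775,-0.02,0,0,0.09],[0,0.2775,-0.05,0,0,0.09],[0,0.2775,-0.05,0,0,0.09],[0,0.2775,-0.05,0,0,0.09]]}}

```text
time: 20.35
eef_pos: [0.4609, 0.2367, 0.3574]
tcp_rot: [-0.051, 0.999, 0.002, -0.008]
contact_force: [0.0, -0.1, -0.1]
opening: 1.001
finger_force: 0.0
```

```bash
python3 - <<'E'
from h import *
st,im=snap("wrist","w5",(200,180,360,400),2.7); C=cam("wrist",st); print(st["eef_pos"],R.from_quat(st["tcp_rot"]).as_matrix().round(3).tolist())
z=lambda p:((proj(None,p,C)-[200,180])*2.7).round()
for x,y in((.49,.2395),(.495,.24),(.5,.2405)): print(x,z((x,y,.211)),z((x,y,.235)))
E
```

```text
[0.46088453 0.23667289 0.35736874] [[-0.995, -0.102, -0.016], [-0.102, 0.995, 0.003], [0.016, 0.005, -1.0]]
0.49 [213. 165.] [213. 193.]
0.495 [213. 180.] [213. 209.]
0.5 [213. 196.] [213. 226.]
```

View pics/w5.png

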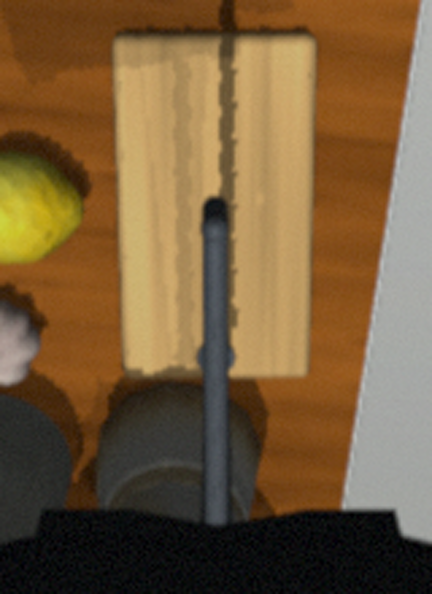

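The storage bar appears vertical in the crop at column 215–216, with the stop at rows 197–228. The path in front of it is clear.

```bash
python3 - <<'E'
from h import *
d=np.load("pics/w5.npz"); C=cam("wrist",dict(eef_pos=d["pos"],tcp_rot=d["rot"]))
g=lambda c,r,z: at_z(None,(200+c/2.7,180+r/2.7),z,C)
a,b=g(215.3,240,.219),g(216.2,510,.219); print(g(215,227,.235),a,b,np.degrees(np.arctan2(*(b-a)[1::-1])))
s=ctrl.get_state()
# drain same tool offsets check: pose needed for paddle
print(s["eef_pos"])
E
```

```text
[0.50024417 0.24098332 0.235     ] [0.51101015 0.24221845 0.219     ] [0.60557938 0.25216147 0.219     ] 6.002029309053651
[0.4611017  0.23656191 0.35786916]
```

Request:
{"name": "apply_moves", "arguments": {"series": [[0.03,-0.07,0,0,0,0],[0.06,-0.14,0,0,-0.02,-0.068],[0.06,-0.21,0,0,-0.02,-0.068],[0.06,-0.267,0,0,-0.02,-0.068],[0.06,-0.267,-0.05,0,-0.02,-0.068],[0.06,-0.267,-0.1,0,-0.02,-0.068],[0.06,-0.267,-0.1,0,-0.02,-0.068],[0.06,-0.267,-0.1,0,-0.02,-0.068]]}}

```text
time: 21.4
eef_pos: [0.5095, 0.023, 0.2789]
tcp_rot: [-0.024, 1.0, 0.001, 0.001]
contact_force: [-0.6, 0.4, 0.7]
opening: 0.999
finger_force: 0.0
```

```bash
python3 - <<'E'
from h import *
st,im=snap("wrist","w6",(180,100,380,400),2); C=cam("wrist",st); print(st["eef_pos"],R.from_quat(st["tcp_rot"]).as_matrix().round(3).tolist())
z=lambda p:((proj(None,p,C)-[180,100])*2).round()
for x,y in((.5095,.0225),(.5405,.024),(.5975,.027)): print(x,z((x,y,.232)))
for x in (.48,.485,.49): print(x,z((x,.021,.235)),z((x,.021,.211)))
E
```

```text
[0.50952984 0.02297147 0.27894016] [[-0.999, -0.049, 0.002], [-0.049, 0.999, 0.003], [-0.003, 0.003, -1.0]]
0.5095 [197. 295.]
0.5405 [197. 402.]
0.5975 [198. 575.]
0.48 [197. 187.] [197. 169.]
0.485 [196. 207.] [196. 187.]
0.49 [195. 226.] [195. 204.]
```

View pics/w6.png

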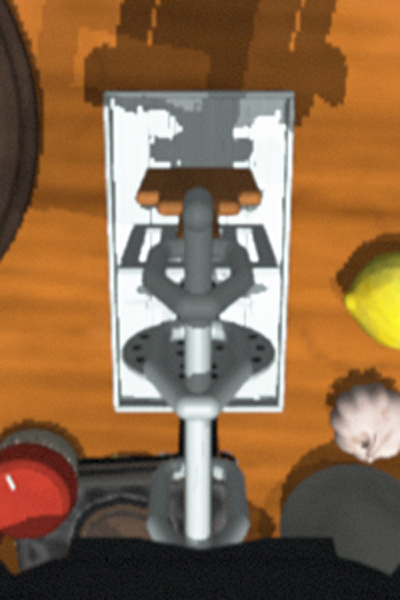

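Paddle loop top at crop (197,305), turner at (197,405), stop at (198,215). I'll correct +3 mm in x and descend.

Request:
{"name": "apply_moves", "arguments": {"series": [[0.003,0,-0.04,0,0,0],[0.003,0,-0.075,0,0,0],[0.003,0,-0.098,0,0,0],[0.003,0,-0.098,0,0,0],[0.003,0,-0.098,0,0,0]]}}

```text
time: 22.08
eef_pos: [0.5119, 0.0234, 0.1997]
tcp_rot: [-0.025, 1.0, 0.002, 0.001]
contact_force: [-0.0, -0.4, -0.0]
opening: 1.001
finger_force: 0.0
```

Request:
{"name": "apply_moves", "arguments": {"series": [[0,0,0,0,0,0],[0,0,0,0,0,0],[0,0,0,0,0,0],[0,0,0,0,0,0],[0,0,0,0,0,0],[0,0,0,0,0,0],[0,0,0,0,0,0]], "jaw": 0, "squeeze": 40}}

```text
time: 22.95
eef_pos: [0.5113, 0.0227, 0.1985]
tcp_rot: [-0.025, 1.0, 0.001, 0.0]
contact_force: [1.7, -5.1, 2.2]
opening: 0.388
finger_force: 40.8
```

Request:
{"name": "apply_moves", "arguments": {"series": [[0,0,0.015,0,0,0],[0,0,0.031,0,0,0],[0,0,0.031,0,0,0],[-0.03,-0.0015,0.031,0,0,0],[-0.06,-0.003,0.031,0,0,0],[-0.088,-0.0045,0.031,0,0,0],[-0.088,-0.0045,0.031,0,0,0]]}}

```text
time: 23.82
eef_pos: [0.4395, 0.0202, 0.2224]
tcp_rot: [-0.025, 1.0, 0.002, -0.001]
contact_force: [0.8, -0.2, -1.2]
opening: 0.39
finger_force: 40.5
```

```bash
python3 - <<'E'
from h import *
s=ctrl.get_state(); print(s["eef_pos"],s["contact_force"],R.from_quat(s["tcp_rot"]).as_matrix().round(3).tolist())
b=ctrl.read_camera("wrist")[:,:,::-1]; a=ctrl.read_camera("scene")[100:320,180:400,::-1]
cv2.imwrite("pics/c8.png",np.hstack([cv2.resize(a,(400,400),interpolation=2),cv2.resize(b,(400,300))[:,:].copy() if 0 else cv2.resize(b,(400,400))]))
E
```

```text
[0.43950582 0.02018941 0.22244424] [ 0.80873092 -0.23752292 -1.2365515 ] [[-0.999, -0.049, -0.001], [-0.049, 0.999, 0.004], [0.001, 0.004, -1.0]]
```

View pics/c8.png

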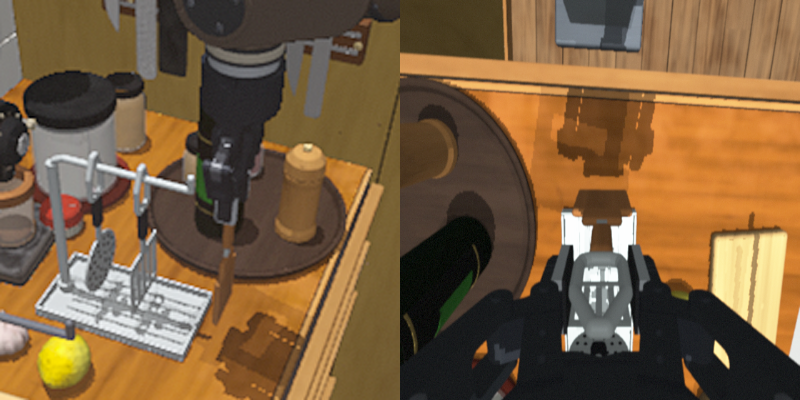

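The paddle is past the stop, hanging straight in the grip. Next, carry it in front of the storage arm.

Request:
{"name": "apply_moves", "arguments": {"series": [[0.005,0.05,0.002,0,0,0],[0.013,0.11,0.002,0,0,0.03],[0.013,0.17,0.002,0,0,0.071],[0.013,0.23,0.002,0,0,0.071],[0.013,0.269,0.002,0,0,0.071],[0.013,0.269,0.002,0,0,0.071],[0.013,0.269,0.002,0,0,0.071]]}}

```text
time: 24.8
eef_pos: [0.4513, 0.2349, 0.2241]
tcp_rot: [-0.053, 0.999, 0.002, -0.001]
contact_force: [0.9, -0.1, -1.3]
opening: 0.386
finger_force: 40.7
```

```bash
cat > chk.py <<'E'
from h import *
import sys
# wrist pixels: where the storage stop is in the picture vs expected; TCP error against the bar line
s=ctrl.get_state(); p=s["eef_pos"]; M=R.from_quat(s["tcp_rot"]).as_matrix()
tip=np.array([.5,.241,.215]); u=np.array([np.cos(np.radians(6)),np.sin(np.radians(6)),0]); v=np.array([-u[1],u[0],0])
print("pos",p.round(4),"along",((p-tip)@u).round(4),"side",((p-tip)@v).round(4),"z",round(p[2]-.215,4),"yaw y",np.degrees(np.arctan2(M[1,1],M[0,1])).round(2),"tool z",M[:,2].round(3),"F",s["contact_force"].round(1),"grip",round(s["finger_force"],1),round(s["opening"],3))
E
python3 chk.py; python3 - <<'E'
from h import *
st,im=snap("wrist","w7"); C=cam("wrist",st)
for n in("paddle_eye","store_tip"): print(n,[(round(d["p"],2),(np.array(d["xy"])*[560,420]).round()) for d in ctrl.boxes_of(n,"wrist")[:2]])
for d in (0,.05,.1,.15): print(d,proj(None,(.5+d*.9945,.241+d*.1045,.219),C).round(1))
g=cv2.cvtColor(im,cv2.COLOR_RGB2GRAY)
for r in (240,260,280,300,320,340,360,380): print(r,g[r,262:302:2])
E
```

```text
pos [0.4513 0.2349 0.2241] along -0.0491 side -0.001 z 0.0091 yaw y 96.03 tool z [-0.002  0.003 -1.   ] F [ 0.9 -0.1 -1.3] grip 40.7 0.386
paddle_eye [(0.81, array([283., 274.]))]
store_tip [(0.72, array([279., 299.]))]
0 [281.9 384.9]
0.05 [281.7 471.4]
0.1 [281.5 545.3]
0.15 [281.4 609.2]
240 [170 172 179 161  46  41  42  49  44  41  39  40  40  41  44  39  43 168
 202 197]
260 [168 164  75  55  57  64  58  59  56  55  56  56  56  58  54  53  49  43
 161 191]
280 [132 142 149 154 168 166 174 186 186 188 171 104 105 104 123 174 181 168
 151 131]
300 [169 168 168 184 184 182 189 202 199 201 186 110 112 112 183 188 193 192
 187 187]
320 [ 66  60 106 178 183 179 188 198 198 199 135 107 107 125 192 167  79  59
  65  71]
340 [78 84 87 87 88 89 88 87 87 87 88 88 88 87 87 87 84 76 74 69]
360 [175 170 172 171 184 181 180 190 182 108 109 107 109 113 121 188 190 189
 188 186]
380 [20 16 17 10 10 17 10 10 14 10 14 15 16 12 17 16 19 10 12 14]
```

Request:
{"name": "apply_moves", "arguments": {"series": [[0.02,0.003,0,0,0,0],[0.04,0.0055,0,0,0,0],[0.06,0.0075,0,0,0,0],[0.08,0.0095,0,0,0,0],[0.08,0.0095,0,0,0,0]]}}

```text
time: 25.58
eef_pos: [0.5161, 0.2426, 0.2242]
tcp_rot: [-0.052, 0.999, 0.002, -0.001]
contact_force: [-0.3, -1.4, -1.0]
opening: 0.384
finger_force: 40.7
```

```bash
python3 chk.py
```

```text
pos [0.5161 0.2426 0.2242] along 0.0162 side -0.0001 z 0.0092 yaw y 95.99 tool z [-0.002  0.003 -1.   ] F [-0.3 -1.4 -1. ] grip 40.7 0.384
```

Request:
{"name": "apply_moves", "arguments": {"series": [[0.03,0.003,0,0,0,0],[0.06,0.006,0,0,0,0],[0.09,0.0095,0,0,0,0],[0.12,0.0125,0,0,0,0],[0.129,0.0136,0,0,0,0],[0.129,0.0136,0,0,0,0],[0.129,0.0136,-0.015,0,0,0],[0.129,0.0136,-0.028,0,0,0],[0.129,0.0136,-0.031,0,0,0],[0.129,0.0136,-0.031,0,0,0]]}}

```text
time: 26.82
eef_pos: [0.6178, 0.2534, 0.1992]
tcp_rot: [-0.052, 0.999, 0.002, -0.001]
contact_force: [0.3, -0.6, -0.3]
opening: 0.389
finger_force: 40.7
```

```bash
python3 chk.py
```

```text
pos [0.6178 0.2534 0.1992] along 0.1184 side -0.0 z -0.0158 yaw y 96.02 tool z [-0.002  0.003 -1.   ] F [ 0.3 -0.6 -0.3] grip 40.7 0.389
```

Request:
{"name": "apply_moves", "arguments": {"series": [[0,0,0,0,0,0],[0,0,0,0,0,0],[0,0,0,0,0,0],[0,0,0,0,0,0],[0,0,0.03,0,0,0],[0,0,0.08,0,0,0],[0,0,0.125,0,0,0],[0,0,0.125,0,0,0],[-0.05,-0.06,0.125,0,0,0],[-0.096,-0.13,0.125,0,0,-0.04],[-0.096,-0.2,0.125,0,0,-0.071],[-0.096,-0.26,0.125,0,0,-0.071],[-0.096,-0.287,0.1,0,0,-0.071],[-0.096,-0.287,0.1,0,0,-0.071],[-0.096,-0.287,0.1,0,0,-0.071]], "jaw": 1}}

```text
time: 28.7
eef_pos: [0.5411, 0.0244, 0.2792]
tcp_rot: [-0.025, 1.0, 0.002, -0.001]
contact_force: [1.0, -0.0, -0.2]
opening: 1.001
finger_force: 0.0
```

```bash
cat > look.py <<'E'
from h import *
import sys
st,im=snap("wrist",sys.argv[1]); C=cam("wrist",st); print(st["eef_pos"].round(4),"force",st["contact_force"].round(1))
for n in("paddle_eye","turner_eye","skimmer_eye","spatula_eye","scraper_eye"):
    for d in ctrl.silhouettes(n,"wrist")[:2]:
        m=d["pixels"]; a=np.argwhere(m)
        if len(a): print("W",n,round(d["p"],2),(np.array(d["xy"])*[560,420]).round(),a.min(0)[::-1],a.max(0)[::-1])
ctrl.read_camera("scene")
for n in("paddle_eye","turner_eye","skimmer_eye","oil","mill"):
    for d in ctrl.silhouettes(n,"scene")[:2]:
        a=np.argwhere(d["pixels"])
        if len(a): 
            t=a[a[:,0]==a[:,0].min()].mean(0)[::-1]; print("S",n,round(d["p"],2),(np.array(d["xy"])*[560,420]).round(),"top",t.round(),"low",a.max(0)[0])
E
python3 look.py w8; python3 - <<'E'
from h import *
for n,p in dict(paddle=(.618,.2534,.232),turner=(.541,.0236,.232),skimmer=(.597,.0265,.232)).items(): print("exp scene top",n,proj("scene",p).round(),"wrist",proj("wrist",p,cam("wrist")).round())
E
```

```text
[0.5411 0.0244 0.2792] force [ 1.  -0.  -0.2]
W paddle_eye 0.85 [512. 283.] [456 257] [559 330]
W turner_eye 0.56 [282. 220.] [238 183] [320 256]
W skimmer_eye 0.74 [284. 295.] [239 234] [318 347]
W skimmer_eye 0.47 [278. 183.] [231 117] [327 373]
W spatula_eye 0.61 [118. 109.] [0 0] [196 255]
S paddle_eye 0.89 [157. 311.] top [150. 257.] low 346
S turner_eye 0.74 [257. 235.] top [258. 191.] low 272
S skimmer_eye 0.79 [235. 231.] top [232. 184.] low 260
S oil 0.87 [307. 179.] top [306. 114.] low 229
S mill 0.65 [345. 206.] top [348. 180.] low 233
exp scene top paddle [147. 259.] wrist [658. 386.]
exp scene top turner [257. 191.] wrist [279. 247.]
exp scene top skimmer [230. 185.] wrist [279. 340.]
```

The paddle hangs on the storage arm where expected, and the turner is in place.

Request:
{"name": "apply_moves", "arguments": {"series": [[0.002,-0.001,-0.04,0,0,0],[0.002,-0.001,-0.075,0,0,0],[0.002,-0.001,-0.099,0,0,0],[0.002,-0.001,-0.099,0,0,0],[0.002,-0.001,-0.099,0,0,0]]}}

```text
time: 29.92
eef_pos: [0.5437, 0.023, 0.2016]
tcp_rot: [-0.025, 1.0, 0.002, 0.0]
contact_force: [0.5, 0.7, 0.5]
opening: 0.999
finger_force: 0.0
```

Request:
{"name": "apply_moves", "arguments": {"series": [[0,0,0,0,0,0],[0,0,0,0,0,0],[0,0,0,0,0,0],[0,0,0,0,0,0],[0,0,0,0,0,0],[0,0,0,0,0,0],[0,0,0,0,0,0]], "jaw": 0, "squeeze": 40}}

```text
time: 30.8
eef_pos: [0.5432, 0.0234, 0.201]
tcp_rot: [-0.025, 1.0, 0.002, -0.0]
contact_force: [-1.6, 2.6, 5.3]
opening: 0.386
finger_force: 42.2
```

Request:
{"name": "apply_moves", "arguments": {"series": [[0,0,0.015,0,0,0],[0,0,0.031,0,0,0],[0,0,0.031,0,0,0],[-0.03,-0.0015,0.031,0,0,0],[-0.06,-0.003,0.031,0,0,0],[-0.09,-0.0045,0.031,0,0,0],[-0.12,-0.006,0.031,0,0,0],[-0.129,-0.0063,0.031,0,0,0],[-0.129,-0.0063,0.031,0,0,0]]}}

```text
time: 31.92
eef_pos: [0.4398, 0.018, 0.2253]
tcp_rot: [-0.025, 1.0, 0.002, -0.0]
contact_force: [0.5, 0.1, -0.4]
opening: 0.384
finger_force: 41.6
```

```bash
python3 chk.py; python3 look.py w9
```

```text
pos [0.4398 0.018  0.2253] along -0.0832 side -0.2155 z 0.0103 yaw y 92.81 tool z [-0.     0.003 -1.   ] F [ 0.5  0.1 -0.4] grip 41.6 0.384
[0.4398 0.018  0.2253] force [ 0.5  0.1 -0.4]
W turner_eye 0.97 [281. 268.] [224 196] [335 344]
W skimmer_eye 0.97 [280. 355.] [240 343] [321 372]
W spatula_eye 0.33 [104. 202.] [ 0 81] [192 344]
S paddle_eye 0.71 [158. 315.] top [150. 258.] low 345
S turner_eye 0.67 [304. 251.] top [308. 222.] low 276
S skimmer_eye 0.76 [235. 233.] top [232. 184.] low 259
S oil 0.6 [293. 205.] top [292. 160.] low 230
S mill 0.73 [346. 206.] top [349. 181.] low 233
```

Request:
{"name": "apply_moves", "arguments": {"series": [[0.005,0.05,0,0,0,0],[0.014,0.11,0,0,0,0.03],[0.014,0.17,0,0,0,0.071],[0.014,0.23,0,0,0,0.071],[0.014,0.272,0,0,0,0.071],[0.014,0.272,0,0,0,0.071],[0.014,0.272,0,0,0,0.071]]}}

```text
time: 33.4
eef_pos: [0.4508, 0.2353, 0.225]
tcp_rot: [-0.053, 0.999, 0.001, -0.001]
contact_force: [0.0, 0.3, -1.2]
opening: 0.385
finger_force: 41.6
```

```bash
python3 chk.py; python3 look.py w10 | grep -E "paddle|turner"
```

```text
pos [0.4508 0.2353 0.225 ] along -0.0495 side -0.0005 z 0.01 yaw y 96.03 tool z [-0.002  0.003 -1.   ] F [ 0.   0.3 -1.2] grip 41.6 0.385
W paddle_eye 0.89 [285. 362.] [256 350] [314 372]
W turner_eye 0.96 [281. 266.] [226 197] [334 344]
S paddle_eye 0.89 [158. 311.] top [150. 258.] low 346
S turner_eye 0.64 [254. 335.] top [254. 285.] low 366
```

Request:
{"name": "apply_moves", "arguments": {"series": [[0.02,0.0025,0,0,0,0],[0.04,0.005,0,0,0,0],[0.06,0.007,0,0,0,0],[0.08,0.009,0,0,0,0],[0.11,0.012,0,0,0,0],[0.14,0.015,0,0,0,0],[0.161,0.0175,0,0,0,0],[0.161,0.0175,0,0,0,0]]}}

```text
time: 35.0
eef_pos: [0.581, 0.2495, 0.2247]
tcp_rot: [-0.052, 0.999, 0.002, -0.001]
contact_force: [0.3, 0.3, -1.2]
opening: 0.385
finger_force: 41.6
```

```bash
python3 chk.py
```

```text
pos [0.581  0.2495 0.2247] along 0.0815 side 0.0 z 0.0097 yaw y 95.98 tool z [-0.002  0.003 -1.   ] F [ 0.3  0.3 -1.2] grip 41.6 0.385
```

Request:
{"name": "apply_moves", "arguments": {"series": [[0,0,-0.015,0,0,0],[0,0,-0.028,0,0,0],[0,0,-0.031,0,0,0],[0,0,-0.031,0,0,0]]}}

```text
time: 35.5
eef_pos: [0.5793, 0.2487, 0.2009]
tcp_rot: [-0.053, 0.999, 0.001, -0.001]
contact_force: [-1.9, -4.9, 3.1]
opening: 0.388
finger_force: 42.1
```

Request:
{"name": "apply_moves", "arguments": {"series": [[0,0,0,0,0,0],[0,0,0,0,0,0],[0,0,0,0,0,0],[0,0,0,0,0,0],[0,0,0.03,0,0,0],[0,0,0.08,0,0,0],[0,0,0.125,0,0,0],[0,0,0.125,0,0,0],[0.005,-0.06,0.125,0,0,0],[0.01,-0.13,0.125,0,0,-0.04],[0.021,-0.2,0.125,0,0,-0.071],[0.021,-0.26,0.125,0,0,-0.071],[0.021,-0.278,0.1,0,0,-0.071],[0.021,-0.278,0.1,0,0,-0.071],[0.021,-0.278,0.1,0,0,-0.071]], "jaw": 1}}

```text
time: 37.38
eef_pos: [0.5961, 0.0286, 0.2794]
tcp_rot: [-0.025, 1.0, 0.002, -0.001]
contact_force: [-0.2, -0.1, 1.1]
opening: 1.0
finger_force: 0.0
```

```bash
python3 look.py w11; python3 - <<'E'
from h import *
for n,p in dict(paddle=(.618,.2534,.232),turner=(.58,.2495,.232),skimmer=(.597,.0265,.232)).items(): print("exp scene top",n,proj("scene",p).round(),"wrist",proj("wrist",p,cam("wrist")).round())
E
```

```text
[0.5961 0.0286 0.2794] force [-0.2 -0.1  1.1]
W paddle_eye 0.64 [514. 229.] [461 212] [559 259]
W turner_eye 0.65 [513. 186.] [452 175] [559 206]
W skimmer_eye 0.72 [284. 221.] [236 185] [318 258]
W scraper_eye 0.52 [284. 218.] [236 184] [318 258]
S paddle_eye 0.97 [157. 312.] top [150. 258.] low 344
S paddle_eye 0.61 [181. 316.] top [173. 264.] low 352
S turner_eye 0.79 [181. 314.] top [172. 264.] low 352
S turner_eye 0.46 [161. 316.] top [150. 259.] low 345
S skimmer_eye 0.9 [235. 231.] top [232. 185.] low 259
S oil 0.69 [303. 178.] top [306. 114.] low 230
S mill 0.72 [343. 208.] top [348. 180.] low 233
exp scene top paddle [147. 259.] wrist [684. 302.]
exp scene top turner [169. 265.] wrist [702. 237.]
exp scene top skimmer [230. 185.] wrist [278. 248.]
```

Request:
{"name": "apply_moves", "arguments": {"series": [[0.002,-0.0025,-0.04,0,0,0],[0.002,-0.0025,-0.075,0,0,0],[0.002,-0.0025,-0.1,0,0,0],[0.002,-0.0025,-0.1,0,0,0],[0.002,-0.0025,-0.1,0,0,0]]}}

```text
time: 38.6
eef_pos: [0.5988, 0.0252, 0.2017]
tcp_rot: [-0.025, 1.0, 0.002, 0.0]
contact_force: [0.6, 0.3, 0.6]
opening: 1.001
finger_force: 0.0
```

Request:
{"name": "apply_moves", "arguments": {"series": [[0,0,0,0,0,0],[0,0,0,0,0,0],[0,0,0,0,0,0],[0,0,0,0,0,0],[0,0,0,0,0,0],[0,0,0,0,0,0],[0,0,0,0,0,0]], "jaw": 0, "squeeze": 40}}

```text
time: 39.48
eef_pos: [0.5984, 0.0258, 0.201]
tcp_rot: [-0.025, 1.0, 0.002, -0.0]
contact_force: [-0.6, 4.6, 4.3]
opening: 0.388
finger_force: 41.7
```

Request:
{"name": "apply_moves", "arguments": {"series": [[0,0,0.015,0,0,0],[0,0,0.031,0,0,0],[0,0,0.031,0,0,0],[-0.03,-0.0015,0.031,0,0,0],[-0.06,-0.003,0.031,0,0,0],[-0.09,-0.0045,0.031,0,0,0],[-0.12,-0.006,0.031,0,0,0],[-0.15,-0.0075,0.031,0,0,0],[-0.18,-0.009,0.031,0,0,0],[-0.198,-0.0095,0.031,0,0,0],[-0.198,-0.0095,0.031,0,0,0],[-0.198,-0.0095,0.031,0,0,0]]}}

```text
time: 40.98
eef_pos: [0.4403, 0.0175, 0.2255]
tcp_rot: [-0.025, 1.0, 0.002, -0.0]
contact_force: [-0.4, -0.6, -1.0]
opening: 0.386
finger_force: 41.1
```

```bash
python3 chk.py; python3 look.py w12
```

```text
pos [0.4403 0.0175 0.2255] along -0.0827 side -0.216 z 0.0105 yaw y 92.81 tool z [-0.     0.003 -1.   ] F [-0.4 -0.6 -1. ] grip 41.1 0.386
[0.4403 0.0175 0.2255] force [-0.4 -0.6 -1. ]
W paddle_eye 0.27 [ 38. 159.] [  0 123] [ 84 196]
W turner_eye 0.59 [530. 349.] [484 330] [559 382]
W skimmer_eye 0.83 [280. 263.] [225 198] [331 346]
W skimmer_eye 0.3 [282. 301.] [229 219] [333 374]
S paddle_eye 0.81 [159. 312.] top [150. 258.] low 346
S turner_eye 0.88 [183. 313.] top [172. 264.] low 353
S turner_eye 0.2 [297. 198.] top [291. 159.] low 230
S skimmer_eye 0.93 [307. 247.] top [307. 222.] low 272
S oil 0.7 [295. 201.] top [290. 157.] low 230
S oil 0.55 [180. 318.] top [173. 264.] low 353
S mill 0.63 [346. 206.] top [348. 180.] low 233
```

Request:
{"name": "apply_moves", "arguments": {"series": [[0.005,0.05,0,0,0,0],[0.014,0.11,0,0,0,0.03],[0.014,0.17,0,0,0,0.071],[0.014,0.23,0,0,0,0.071],[0.014,0.273,0,0,0,0.071],[0.014,0.273,0,0,0,0.071],[0.014,0.273,0,0,0,0.071]]}}

```text
time: 42.45
eef_pos: [0.4508, 0.2357, 0.225]
tcp_rot: [-0.053, 0.999, 0.001, -0.001]
contact_force: [1.0, 0.3, -0.3]
opening: 0.387
finger_force: 41.1
```

```bash
python3 chk.py; python3 look.py w13 | grep eye
```

```text
pos [0.4508 0.2357 0.225 ] along -0.0495 side -0.0002 z 0.01 yaw y 96.03 tool z [-0.002  0.003 -1.   ] F [ 1.   0.3 -0.3] grip 41.1 0.387
W paddle_eye 0.59 [286. 354.] [265 350] [311 372]
W paddle_eye 0.28 [279. 274.] [228 222] [330 366]
W turner_eye 0.6 [276. 357.] [234 316] [322 372]
W skimmer_eye 0.62 [279. 262.] [225 198] [331 346]
S paddle_eye 0.59 [159. 313.] top [150. 258.] low 345
S turner_eye 0.82 [182. 314.] top [172. 263.] low 353
S skimmer_eye 0.65 [254. 327.] top [254. 282.] low 361
```

Request:
{"name": "apply_moves", "arguments": {"series": [[0.02,0.0025,0,0,0,0],[0.04,0.0045,0,0,0,0],[0.06,0.0065,0,0,0,0],[0.08,0.0085,0,0,0,0],[0.1,0.011,0,0,0,0],[0.115,0.0123,0,0,0,0],[0.115,0.0123,0,0,0,0]]}}

```text
time: 43.92
eef_pos: [0.5437, 0.2459, 0.2251]
tcp_rot: [-0.052, 0.999, 0.002, -0.001]
contact_force: [-0.1, -0.6, -0.6]
opening: 0.384
finger_force: 41.1
```

```bash
python3 chk.py
```

```text
pos [0.5437 0.2459 0.2251] along 0.0439 side 0.0003 z 0.0101 yaw y 96.0 tool z [-0.002  0.003 -1.   ] F [-0.1 -0.6 -0.6] grip 41.1 0.384
```

Request:
{"name": "apply_moves", "arguments": {"series": [[0,0,-0.015,0,0,0],[0,0,-0.028,0,0,0],[0,0,-0.031,0,0,0],[0,0,-0.031,0,0,0]]}}

```text
time: 44.42
eef_pos: [0.5427, 0.2447, 0.2008]
tcp_rot: [-0.053, 0.999, 0.0, -0.001]
contact_force: [-2.0, -5.1, 3.9]
opening: 0.386
finger_force: 41.7
```

Release, rise clear, and let things settle.

Request:
{"name": "apply_moves", "arguments": {"series": [[0,0,0,0,0,0],[0,0,0,0,0,0],[0,0,0,0,0,0],[0,0,0,0,0,0],[0,0,0.03,0,0,0],[0,0,0.08,0,0,0],[0,0,0.15,0,0,0],[0,-0.05,0.2,0,0,0],[-0.05,-0.12,0.2,0,0,0],[-0.08,-0.15,0.2,0,0,0],[-0.08,-0.15,0.2,0,0,0],[-0.08,-0.15,0.2,0,0,0],[-0.08,-0.15,0.2,0,0,0]], "jaw": 1}}

```text
time: 46.05
eef_pos: [0.4794, 0.1266, 0.3603]
tcp_rot: [-0.053, 0.999, 0.002, -0.001]
contact_force: [0.4, -0.5, 0.8]
opening: 1.001
finger_force: 0.0
```

```bash
python3 look.py w14; python3 - <<'E'
from h import *
for n,p in dict(paddle=(.618,.2534,.232),turner=(.58,.2495,.232),skimmer=(.543,.245,.232)).items(): print("exp scene top",n,proj("scene",p).round(),"low",proj("scene",(p[0],p[1],.033)).round())
E
```

```text
[0.4794 0.1266 0.3603] force [ 0.4 -0.5  0.8]
W paddle_eye 0.58 [371. 309.] [343 279] [397 369]
W paddle_eye 0.47 [364. 274.] [334 252] [391 329]
W turner_eye 0.84 [364. 274.] [334 251] [389 328]
W skimmer_eye 0.91 [376. 241.] [336 226] [400 284]
S paddle_eye 0.88 [160. 311.] top [150. 257.] low 346
S skimmer_eye 0.76 [200. 317.] top [194. 270.] low 353
S oil 0.66 [305. 179.] top [307. 114.] low 230
S mill 0.83 [346. 204.] top [349. 180.] low 232
S mill 0.51 [247. 265.] top [214. 187.] low 298
exp scene top paddle [147. 259.] low [167. 333.]
exp scene top turner [169. 265.] low [186. 338.]
exp scene top skimmer [191. 271.] low [204. 344.]
```

```bash
python3 -c "
from plant import ctrl
print(ctrl.sign_off())"
```

```text
the job is handed in; nothing more can be done
None
```

The job is handed in at about 46 s: mill and bottle stand upright on the tray, and paddle, turner and skimmer hang on the storage arm as far as my last camera check shows. The judge gave no verdict, and I viewed 17 pictures where 14 were allowed.

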